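Tip the tube rack down and park it at the block heater

TASK

The white tube rack has been left standing on its end: push it over so that it lies flat on the bench with its holes facing up. Then push it along the bench until its long side is flush against the front of the white block heater. Only push, and gently: do not pinch the rack or lift it off the bench, and leave the bottle, the jar and the beaker where they stand.

Things in the scene. Friction and masses are not known exactly. Their poses are not given: they have to be found in the camera images.
- rack: Loose white tube rack, solid block 180 x 90 x 60 mm, about 0.25 kg, starting upright on a 60 x 90 mm end. Origin: centre of that end. Own z: along the length, up at first. Own y: along the 90 mm width. Own x: out of the flat face with 18 dark round hole marks; it first looks to world +y within 0.3 rad, so the rack must fall to -y, after which x points up and -y to the heater.
- rack_center (a point): Centre of the rack block: 90 mm above the bench while it stands, 30 mm when it lies flat.
- rack_heel (a point): Middle of the bottom edge about which the rack tips (where its underside meets the end it stands on); stays on the bench unless the rack is lifted.
- rack_side_a (a point): Corner of the rack's underside on its long side towards the heater (own -y side), at the end that it first stands on.
- rack_side_b (a point): The other underside corner of the same long side, at the end that is first on top.
- heater_front (a point): Foot of the middle of the block heater's flat front, at bench height. Own x points into the heater (away from the robot, within about 0.1 rad), own y along the front, z up. The heater is fixed, 320 mm wide along its front, 180 mm deep and 85 mm high, white with an aluminium well block on top.
- reagent: Bystander: loose closed bottle, 60 mm across, 130 mm tall; origin at the centre of its underside.
- jar: Bystander: loose squat amber jar, 56 mm across, 75 mm tall; origin at the centre of its underside.
- beaker: Bystander: loose white beaker, 64 mm across, 85 mm tall; origin at the centre of its underside.

How it is judged:
On the way, in this order (a step that is already met when the one before it is completed fails the run):
1. the rack lies flat and still, holes up (angle between rack's own x axis and vertical below 0.1 rad and height (world z) of rack_center below 0.04 m and linear speed of rack below 0.02 m/s), for 0.2 s.
2. the rack's long side is flush against the heater's front (all of step 1 and x of each of rack_side_a, rack_side_b in the frame of heater_front above -0.006 m and y of rack_center in the frame of heater_front between -0.14 and 0.14 m), for 0.2 s.
At the end, for the whole second after the job is handed in: The rack lies flat (within 0.1 rad) with its holes up and at rest, both ends of its long side within 6 mm of the heater's front face, and its middle in front of the heater (within 140 mm of the front's middle) (all of step 2); the robot touches nothing.
It fails at once if the rack was lifted off the bench (height (world z) of rack_heel above 0.02 m or height (world z) of rack_center above 0.125 m).
It fails at once if the rack was pinched or pressed hard (contact force between the fingers and rack above 35 N).
It fails at once if the reagent was moved or tipped (distance of reagent from where it was at the start of the episode above 0.02 m or angle between reagent's own z axis and vertical above 0.3 rad).
It fails at once if the jar was moved or tipped (distance of jar from where it was at the start of the episode above 0.02 m or angle between jar's own z axis and vertical above 0.3 rad).
It fails at once if the beaker was moved or tipped (distance of beaker from where it was at the start of the episode above 0.02 m or angle between beaker's own z axis and vertical above 0.3 rad).
It also fails if it takes over 53 s, if anything falls off the work surface, if the arm or the gripper's body presses on something with over 40 N, if the wrist force passes 120 N, or if a joint passes its speed limit or range.

ROBOT

A 6-joint arm with a two-finger parallel gripper is mounted at the origin on the work surface. World frame = base frame: x ahead of the robot, y to its left, z up, the work surface at z = 0. Lengths are in m, angles in rad, forces in N, time in s.
With the tool pointing down it reaches from about 0.425 to 0.95 m from the base axis. Payload 3.5 kg.
Tool frame: the origin (TCP) lies midway between the tips of the shut fingers; the grasp point (between the pads) lies 19 mm behind it; z points along the fingers, y is the line along which they close (so a half turn about z gives the same grasp; the last joint's range is limited). The gripper opens to 85 mm and grips with 20 to 120 N. Pads are 22 mm wide; open, the fingers measure 114 mm over their backs; the gripper's body (76 mm by 85 mm) begins 54 mm behind the grasp point. The pads swing forward as they close: fully open they stand 13 mm farther back than shut.
Start: joints at [-1.47, 0.286, 1.577, -0, 1.279, -0.15], TCP at [0.168, -0.654, 0.231] pointing down, gripper open.
Joint ranges: [-2.77, 2.77], [-0.9, 2.22], [0.21, 2.48], [-1.53, 4.67], [0.24, 2.81], [-2.84, 2.84]. Speed limits (rad/s): [2.79, 2.79, 3.14, 3.14, 3.14, 3.14].

INTERFACE

Orientations are given as a unit quaternion [x, y, z, w].
In Python, from plant import ctrl, cams, order gives the robot as it stands.
- The arm moves only by the tool move_arm, never from a script. Its argument "plan" is one flat list of numbers, 7 for each row, row after row: the shift along the world's x, y, z in mm, then the turn, a rotation vector about the world's x, y, z in degrees, then the finger opening in mm, from 0 to 85.4. A call has 1 to 12 rows; each row shifts and turns the commanded pose from where the row before left it; what a row does not reach is not made up. A row lasts 1/10 s, in which the tool goes at most 50 mm and 8.59 degrees, less where a joint would pass 70% of its speed; a pose out of reach is approached as far as the arm can. A call is refused whole if a number of a shift passes 50 or a number of a turn 8.59, either way. A call with a gripper value outside its range is refused whole. The fingers move at their own pace and stop on an object; "newtons" is the grip in N (left out, the last holds). Time passes only in rows, so rows that do not move let the fingers close. It gives the time, the measured TCP pose, the force, the opening and the grip force at its end, in the units of the state.
- ctrl.get_state(): the state, without advancing time (a new reading comes with each control period).
- cams.read_camera(name): name is "side" or "top" or "wrist"; returns a dict with "color" (384x512x3 uint8, red, green, blue), "fov_y" (degrees; the focal length in pixels is half the picture's height over the tangent of half this angle, whatever the lens; pixels are square), "cx", "cy" (the principal point, pixels), "k1" (the pictures are not rectified: a ray, as slopes to the right and down, at radius r is drawn at 1 + k1 r^2 times it, then the intrinsics apply), "origin" and "orientation" of the camera in the world; the wrist camera has in their place "T_tool_cam" (4x4, takes a point from camera to tool coordinates, whose origin is the TCP and whose axes are the flange's). Camera axes: x right, y up, looking along -z (the intrinsics and any distortion apply to the point x, -y, -z); pixel columns grow to the right and rows downward; lengths in m; the calibration is good to about 2 mm. A picture is of the moment at which its call begins: read the wrist's pose just before it. There is no depth.
- order.sign_off(): hands the job in; it is judged then, once.
The state is a dict: "time": time; "qpos": joint angles; "dq": joint speeds; "joint_efforts": joint torques, N m; "eef_pos": TCP position; "tcp_rot": TCP orientation; "contact_force": force on the tool from outside, world axes, zero at the start; "wrist_torque": the same for the moment, N m; "opening": opening from 0.0 (shut) to 1.0 (fully open); "finger_force": force on a finger pad.
Only numpy, scipy, OpenCV 4.12 (cv2) and the standard library are available. Lean on these libraries where they do the work, as an engineer would, in place of code of your own. Each camera call takes 0.05 s, during which the arm holds its last target. There are 200 camera calls.

## Working session

There is one attempt and no reset: what is moved stays moved. The work goes in short steps, Python scripts to look and compute and a tool call to move; the robot and the scene stay as the last step left them, time stands still between calls to the robot, and variables do not carry over. Pictures are saved under pics/ and viewed, at most 10 in all, crops included, and the job is handed in when it is done.

Besides the shell and the picture viewer there is one more tool, called after "Request:" as a command line: name --argument value ..., lists and objects as JSON in quotes. move_arm: Moves the arm, as the interface text tells. Its arguments: {"type":"object","properties":{"plan":{"type":"array","items":{"type":"number"}},"newtons":{"type":"number"}},"required":["plan"]}

```bash
mkdir -p pics
cat > h.py <<'E'
import numpy as np, cv2
from scipy.spatial.transform import Rotation as R
from plant import ctrl, cams, order
def look(n,f):
    s=ctrl.get_state(); c=cams.read_camera(n); cv2.imwrite('pics/'+f,c['color'][:,:,::-1])
    if n=='wrist':
        T=np.eye(4);T[:3,:3]=R.from_quat(s['tcp_rot']).as_matrix();T[:3,3]=s['eef_pos'];M=T@c['T_tool_cam'];c['o'],c['Rm']=M[:3,3],M[:3,:3]
    else: c['o'],c['Rm']=np.array(c['origin']),R.from_quat(c['orientation']).as_matrix()
    return c
def ray(c,u,v):
    f=192/np.tan(np.radians(c['fov_y'])/2)
    K=np.array([[f,0,c['cx']],[0,f,c['cy']],[0,0,1.]])
    p=cv2.undistortPoints(np.array([[[u,v]]],float),K,np.array([c['k1'],0,0,0,0.]))[0,0]
    d=c['Rm']@np.array([p[0],-p[1],-1]); return d
def onz(c,u,v,z=0):
    d=ray(c,u,v); return np.round(c['o']+d*(z-c['o'][2])/d[2],4)
E
python3 - <<'E'
from h import *
import pickle
print(ctrl.get_state())
ims=[]
for n in('side','top'):
    c=look(n,n+'0.png');pickle.dump({k:c[k] for k in c},open(n+'.pkl','wb'));print(n,{k:c[k] for k in c if k!='color'})
E
```

```text
{'time': 0.0, 'qpos': array([-1.47000754e+00,  2.87163552e-01,  1.57819747e+00, -9.92925153e-07,
        1.27863291e+00, -1.49996212e-01]), 'dq': array([-0.00019961, -0.00119652,  0.00063026, -0.00110582,  0.00052224,
       -0.00056707]), 'joint_efforts': array([ 2.27362943e-04, -4.05976331e+01, -2.92627984e+01, -4.24699840e-05,
        5.77885075e-03,  6.87490214e-06]), 'eef_pos': array([ 0.16747336, -0.65319862,  0.22993753]), 'tcp_rot': array([ 9.92147923e-01,  1.25064213e-01,  2.90620684e-05, -1.20028650e-03]), 'contact_force': array([-0.47625654,  0.68727467, -0.57442408]), 'wrist_torque': array([ 0.00613791, -0.01875349, -0.00630913]), 'finger_force': 0.0, 'opening': 1.003456443120887}
side {'fov_y': 43.32075516618599, 'cx': 253.65080445103052, 'cy': 188.75287725558326, 'k1': -0.07651389688084594, 'origin': array([0.34983652, 0.8565208 , 0.82664892]), 'orientation': array([-0.05507479,  0.42645809,  0.89462385, -0.12144312]), 'o': array([0.34983652, 0.8565208 , 0.82664892]), 'Rm': array([[-0.96443667,  0.17031764, -0.20212324],
       [-0.26426599, -0.60677013,  0.74966225],
       [ 0.00503836,  0.77641607,  0.63020053]])}
top {'fov_y': 52.05059762251382, 'cx': 258.2962633402457, 'cy': 193.61154315545866, 'k1': -0.021302736737979024, 'origin': array([0.54646713, 0.00914849, 1.0552823 ]), 'orientation': array([-0.0233355 ,  0.0099813 ,  0.71639829, -0.69722975]), 'o': array([0.54646713, 0.00914849, 1.0552823 ]), 'Rm': array([[-0.02665227,  0.99852256, -0.04735354],
       [-0.99945423, -0.0275421 , -0.01823923],
       [-0.0195165 ,  0.04684158,  0.99871166]])}
```

View pics/top0.png

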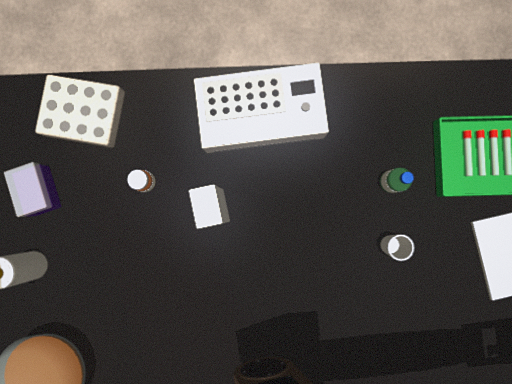

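View pics/side0.png

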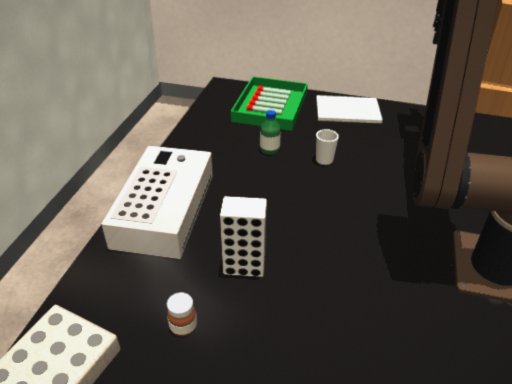

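The top view shows the rack's top face at about (190–221, 185–228) and the heater's front from (203,150) to (328,133). The jar is at (140,180), the bottle at (398,180) and the beaker at (400,247). The side view shows the rack's hole face at (222–267, 198–276).

Run:
```python
from h import *
import pickle
t=pickle.load(open('top.pkl','rb'));s=pickle.load(open('side.pkl','rb'))
g=t['color'].min(2)
def quad(c,box,th):
    x0,x1,y0,y1=box;m=np.zeros(c['color'].shape[:2],np.uint8);m[y0:y1,x0:x1]=(c['color'].min(2)[y0:y1,x0:x1]>th)*255
    k=max(cv2.findContours(m,0,2)[0],key=cv2.contourArea);return k,cv2.minAreaRect(k)
k,r=quad(t,(180,235,175,235),140);b=cv2.boxPoints(r)
print('rack top',r);P=[onz(t,*p,.18) for p in b];print(P,np.mean(P,0))
for i in range(4):print(np.linalg.norm(P[i]-P[i-1]),end=' ')
# side: rack corners
k,r=quad(s,(210,280,190,285),90)
q=cv2.approxPolyDP(k,4,True)[:,0];print('side',q.tolist())
for p in q: print(p,onz(s,*p,.18 if p[1]<225 else 0))
# heater front, brightness profile along columns in top
for u in (215,240,265,290,315):
    col=g[125:165,u].astype(int);print(u,col.tolist())
for n,(u,v) in dict(jar=(137,180)).items():print(n,onz(t,u,v,.075))
print('bottle',onz(t,407,178,.13),'beaker',onz(t,400,247,.085))
print('side jar base',onz(s,182,327),'bottle base',onz(s,270,148),'beaker',onz(s,325,158))
```

```text
rack top ((205.26226806640625, 206.10089111328125), (39.94706726074219, 26.608867645263672), 78.31063079833984)
[array([0.6021, 0.1818, 0.18  ]), array([0.6125, 0.1231, 0.18  ]), array([0.5248, 0.1069, 0.18  ]), array([0.5143, 0.1653, 0.18  ])] [0.563425 0.144275 0.18    ]
0.0893369464443463 0.059614176166411965 0.08918368684910935 0.05933641377771328 side [[224, 196], [223, 272], [230, 266], [236, 271], [232, 274], [239, 274], [244, 267], [252, 275], [257, 268], [261, 276], [266, 199]]
[224 196] [0.6104 0.1271 0.18  ]
[223 272] [0.6029 0.1774 0.    ]
[230 266] [0.5931 0.1561 0.    ]
[236 271] [0.5757 0.1667 0.    ]
[232 274] [0.5817 0.1776 0.    ]
[239 274] [ 0.5666  0.1733 -0.    ]
[244 267] [0.5617 0.1504 0.    ]
[252 275] [0.5379 0.1683 0.    ]
[257 268] [0.5325 0.1454 0.    ]
[261 276] [0.5178 0.1658 0.    ]
[266 199] [0.5237 0.1128 0.18  ]
215 [235, 234, 233, 234, 232, 233, 234, 237, 234, 233, 233, 235, 234, 236, 234, 235, 234, 235, 235, 234, 214, 181, 113, 96, 96, 101, 77, 69, 62, 61, 59, 67, 58, 62, 58, 62, 58, 57, 63, 63]
240 [234, 234, 236, 235, 234, 234, 236, 236, 235, 235
[... 176 characters left out ...]
7, 233, 237, 235, 235, 236, 238, 243, 147, 106, 106, 108, 111, 90, 67, 69, 68, 69, 73, 66, 66, 69, 66, 67, 62, 64, 57, 64, 64, 60, 56, 57, 60]
290 [234, 236, 233, 235, 236, 236, 235, 235, 235, 234, 241, 241, 140, 103, 106, 106, 94, 77, 71, 74, 69, 68, 66, 68, 66, 62, 61, 67, 64, 67, 61, 63, 59, 53, 53, 63, 52, 60, 61, 53]
315 [232, 234, 233, 236, 233, 235, 236, 237, 235, 136, 91, 95, 104, 99, 76, 65, 61, 60, 63, 61, 62, 61, 63, 55, 60, 57, 59, 58, 59, 52, 45, 56, 48, 54, 49, 53, 52, 53, 52, 49]
jar [0.6357 0.3318 0.075 ]
bottle [ 0.6174 -0.3244  0.13  ] beaker [ 0.4522 -0.3161  0.085 ]
side jar base [0.6372 0.3389 0.    ] bottle base [ 0.6191 -0.3292  0.    ] beaker [ 0.4501 -0.3228  0.    ]
```

Request:
move_arm --plan '[32,34,9,0,0,0,0,32,34,9,0,0,0,0,32,34,9,0,0,0,0,32,34,9,0,0,0,0,32,34,9,0,0,0,0,32,34,9,0,0,0,0,32,34,9,0,0,0,0,32,34,9,0,0,0,0,32,34,9,0,0,0,0,32,34,9,0,0,0,0,32,34,9,0,0,0,0,32,34,9,0,0,0,0]'

```text
time: 1.3
eef_pos: [0.5524, -0.2441, 0.3392]
tcp_rot: [0.992, 0.125, -0.0, -0.0]
contact_force: [0.8, -0.2, 0.6]
opening: -0.002
finger_force: 0.0
```

Run:
```python
from h import *
import pickle
t=pickle.load(open('top.pkl','rb'))
for u,vb,vt in((215,151,146),(240,148.5,142.5),(265,145.5,139.5),(290,142,136.5),(315,139,133.5)):
    print(onz(t,u,vb,0),onz(t,u,vt,.085))
print('corners',onz(t,203,147.5,.085),onz(t,328,132,.085))
print(ctrl.get_state()['eef_pos'],ctrl.get_state()['tcp_rot'])
```

```text
[0.7152 0.1426 0.    ] [0.7142 0.1316 0.085 ]
[0.72   0.0746 0.    ] [0.721 0.069 0.085]
[0.7261 0.0068 0.    ] [0.7267 0.0066 0.085 ]
[ 0.7336 -0.0609  0.    ] [ 0.7323 -0.0557  0.085 ]
[ 0.7398 -0.1286  0.    ] [ 0.738  -0.1179  0.085 ]
corners [0.7113 0.1616 0.085 ] [ 0.7408 -0.1503  0.085 ]
[ 0.55239426 -0.24406574  0.33916034] [ 9.92144095e-01  1.25099786e-01 -3.17053554e-04 -1.96527023e-04]
```

Request:
move_arm --plan '[0,48,0,0,0,0,0,0,48,0,0,0,0,0,0,48,0,0,0,0,0,0,48,0,0,0,0,0,0,48,0,0,0,0,0,0,48,0,0,0,0,0,0,48,0,0,0,0,0,0,48,0,0,0,0,0,0,48,0,0,0,0,0,0,48,0,0,0,0,0,0,0,0,0,0,0,0]'

```text
time: 2.4
eef_pos: [0.5502, 0.2392, 0.3384]
tcp_rot: [0.992, 0.128, -0.001, -0.001]
contact_force: [-0.0, -0.4, 0.2]
opening: 0.004
finger_force: 0.0
```

Request:
move_arm --plan '[0,0,-38,0,0,0,0,0,0,-38,0,0,0,0,0,0,-38,0,0,0,0,0,0,-38,0,0,0,0,0,0,-38,0,0,0,0,0,0,0,0,0,0,0]'

```text
time: 3.0
eef_pos: [0.5469, 0.2324, 0.142]
tcp_rot: [0.992, 0.125, -0.007, 0.001]
contact_force: [-0.8, -0.7, -0.3]
opening: 0.004
finger_force: 0.0
```

Request:
move_arm --plan '[2,-12,4,0,0,0,0,2,-12,0,0,0,0,0,2,-10,0,0,0,0,0,2,-10,0,0,0,0,0,2,-8,0,0,0,0,0,2,-8,0,0,0,0,0,1,-8,0,0,0,0,0,1,-8,0,0,0,0,0]'

```text
time: 3.8
eef_pos: [0.5656, 0.1575, 0.1533]
tcp_rot: [0.992, 0.125, -0.0, -0.0]
contact_force: [0.6, -0.1, 0.7]
opening: -0.001
finger_force: 0.1
```

Run:
```python
from h import *
look('side','s1.png')
```

```text
(no output)
```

View pics/s1.png

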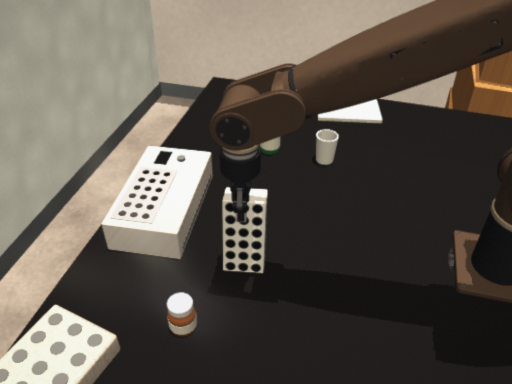

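The rack, at (223–267, 188–273), is tipping with its bottom edge rising and no sign of sliding. I'll keep pushing.

Request:
move_arm --plan '[2,-10,0,0,0,0,0,2,-10,0,0,0,0,0,1,-8,0,0,0,0,0,1,-6,0,0,0,0,0,1,-4,0,0,0,0,0,0,0,0,0,0,0,0,0,0,0,0,0,0,0]'

```text
time: 4.55
eef_pos: [0.5726, 0.1202, 0.1533]
tcp_rot: [0.992, 0.125, 0.0, -0.0]
contact_force: [-0.1, -0.4, 0.0]
opening: -0.001
finger_force: 0.0
```

Run:
```python
from h import *
look('side','s2.png')
```

```text
(no output)
```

View pics/s2.png

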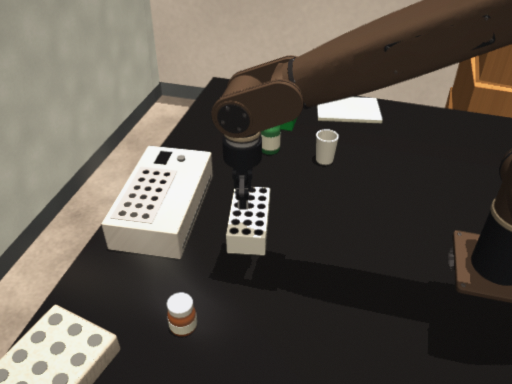

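It lies flat with its holes up, with its visible side at (228–270, 187–252). Next I'll move to its robot side, opened wide and turned parallel to the heater front.

Request:
move_arm --plan '[-28,-22,0,0,0,-2.3,85,-28,-22,0,0,0,-2.3,85,-28,-22,0,0,0,-2.3,85,-28,-22,0,0,0,-2.3,85,0,0,0,0,0,0,85,0,0,0,0,0,0,85]'

```text
time: 5.2
eef_pos: [0.4605, 0.0321, 0.1537]
tcp_rot: [0.999, 0.045, 0.001, -0.0]
contact_force: [0.2, -1.0, 0.0]
opening: 0.99
finger_force: 0.0
```

Run:
```python
from h import *
t=look('top','t3.png');s=look('side','s3.png')
m=(t['color'].min(2)>140).astype(np.uint8)*255;m[:155]=0;m[260:]=0;m[:,:185]=0;m[:,330:]=0
k=max(cv2.findContours(m,0,2)[0],key=cv2.contourArea);r=cv2.minAreaRect(k)
print(r);P=np.array([onz(t,*p,.06) for p in cv2.boxPoints(r)]);print(P,P.mean(0));print(np.linalg.norm(P-np.roll(P,1,0),axis=1))
```

```text
((260.5894775390625, 196.32383728027344), (35.229087829589844, 71.1673583984375), 77.82854461669922)
[[ 0.614   0.1188  0.06  ]
 [ 0.6472 -0.0588  0.06  ]
 [ 0.5594 -0.0749  0.06  ]
 [ 0.5262  0.102   0.06  ]] [0.5867   0.021775 0.06    ]
[0.08939284 0.18067651 0.08926393 0.17998847]
```

View pics/t3.png

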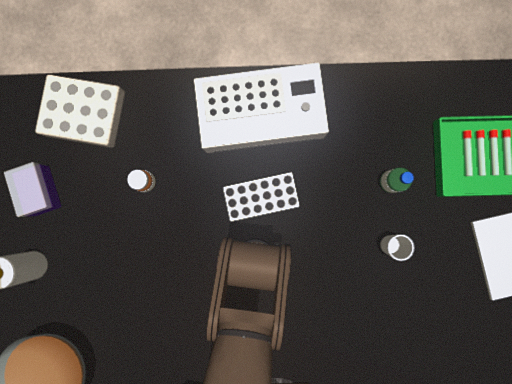

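The rack (224–299, 174–220) is about 94 mm short of the heater and needs a turn of about 5°. The bystanders have not moved.

Request:
move_arm --plan '[0,-7,-45,0,0,0,85,0,-7,-45,0,0,0,85,0,-7,-40,0,0,0,85,0,0,-11,0,0,0,85,0,0,0,0,0,0,85,15,1,0,0,0,0,85,15,1,0,0,0,0,85,10,1,0,0,0,0,85,10,1,0,0,0,0,85,10,1,0,0,0,0,85,10,1,0,0,0,0,85]'

```text
time: 6.4
eef_pos: [0.5308, 0.0175, 0.0127]
tcp_rot: [0.999, 0.045, -0.001, -0.0]
contact_force: [-3.4, 1.1, 1.7]
opening: 0.997
finger_force: 1.4
```

Request:
move_arm --plan '[10,1,0,0,0,0,85,10,1,0,0,0,0,85,10,1,0,0,0,0,85,10,1,0,0,0,0,85,10,1,0,0,0,0,85,10,1,0,0,0,0,85,8,1,0,0,0,0,85,0,0,0,0,0,0,85]'

```text
time: 7.2
eef_pos: [0.6004, 0.0241, 0.0127]
tcp_rot: [0.999, 0.045, 0.001, 0.0]
contact_force: [0.5, 0.3, 0.1]
opening: 0.999
finger_force: 0.0
```

Run:
```python
from h import *
t=look('top','t4.png');s=look('side','s4.png')
m=(t['color'].min(2)>140).astype(np.uint8)*255;m[:153]=0;m[260:]=0;m[:,:185]=0;m[:,330:]=0
k=max(cv2.findContours(m,0,2)[0],key=cv2.contourArea);r=cv2.minAreaRect(k)
print(r);P=np.array([onz(t,*p,.06) for p in cv2.boxPoints(r)]);print(P,P.mean(0));print(np.linalg.norm(P-np.roll(P,1,0),axis=1))
```

```text
((258.6763610839844, 168.9692840576172), (34.25099182128906, 71.46028900146484), 84.8826904296875)
[[ 0.6946  0.1184  0.06  ]
 [ 0.7056 -0.0633  0.06  ]
 [ 0.6183 -0.0684  0.06  ]
 [ 0.6072  0.1126  0.06  ]] [0.656425 0.024825 0.06    ]
[0.08759224 0.18203266 0.08744884 0.18134004]
```

View pics/t4.png

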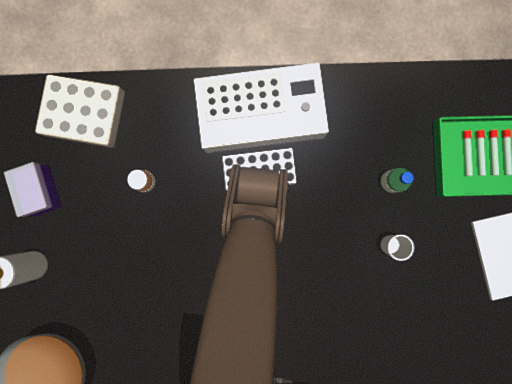

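The rack's long side now looks parallel to the heater front, with about 20 mm left to go (rack at 223–296, 149–190). From here I'll creep in.

Request:
move_arm --plan '[5,0.5,0,0,0,0,85,5,0.5,0,0,0,0,85,4,0.4,0,0,0,0,85,2,0,0,0,0,0,85]'

```text
time: 7.7
eef_pos: [0.6148, 0.0256, 0.0123]
tcp_rot: [0.999, 0.045, -0.0, -0.0]
contact_force: [-4.3, -0.3, 3.2]
opening: 0.995
finger_force: 1.9
```

Request:
move_arm --plan '[1,0,0,0,0,0,85,1,0,0,0,0,0,85]'

```text
time: 7.9
eef_pos: [0.6164, 0.0256, 0.0123]
tcp_rot: [0.999, 0.045, -0.0, -0.0]
contact_force: [-1.9, 0.8, 1.1]
opening: 0.993
finger_force: 1.3
```

Request:
move_arm --plan '[1,0,0,0,0,0,85,1,0,0,0,0,0,85]'

```text
time: 8.1
eef_pos: [0.6185, 0.0256, 0.0123]
tcp_rot: [0.999, 0.045, -0.0, -0.0]
contact_force: [-1.3, 0.8, 0.1]
opening: 0.993
finger_force: 1.1
```

Request:
move_arm --plan '[1,0,0,0,0,0,85,1,0,0,0,0,0,85]'

```text
time: 8.3
eef_pos: [0.6206, 0.0255, 0.0123]
tcp_rot: [0.999, 0.045, -0.0, -0.0]
contact_force: [-1.9, -0.3, 0.4]
opening: 0.994
finger_force: 1.0
```

Request:
move_arm --plan '[1,0,0,0,0,0,85]'

```text
time: 8.4
eef_pos: [0.6216, 0.0255, 0.0123]
tcp_rot: [0.999, 0.045, 0.0, -0.0]
contact_force: [-2.3, -0.2, -0.6]
opening: 0.994
finger_force: 1.0
```

Request:
move_arm --plan '[1,0,0,0,0,0,85]'

```text
time: 8.5
eef_pos: [0.6221, 0.0255, 0.0123]
tcp_rot: [0.999, 0.045, -0.001, 0.0]
contact_force: [-5.5, -0.6, 4.0]
opening: 0.997
finger_force: 3.1
```

Request:
move_arm --plan '[1,0,0,0,0,0,85]'

```text
time: 8.6
eef_pos: [0.622, 0.0254, 0.0123]
tcp_rot: [0.999, 0.046, -0.002, 0.0]
contact_force: [-9.3, -1.1, 7.4]
opening: 0.995
finger_force: 4.9
```

Run:
```python
from h import *
s=look('side','s5.png');t=look('top','t5.png')
im=np.hstack([cv2.resize(c['color'][a:b,x0:x1,::-1],(390,390),interpolation=2) for c,a,b,x0,x1 in((s,130,260,110,290-50),(t,90,220,195,325))])
cv2.imwrite('pics/c5.png',im);print(ctrl.get_state()['contact_force'],ctrl.get_state()['finger_force'])
```

```text
[-7.49283422 -0.46539355  5.40725472] 3.742094188928604
```

View pics/c5.png

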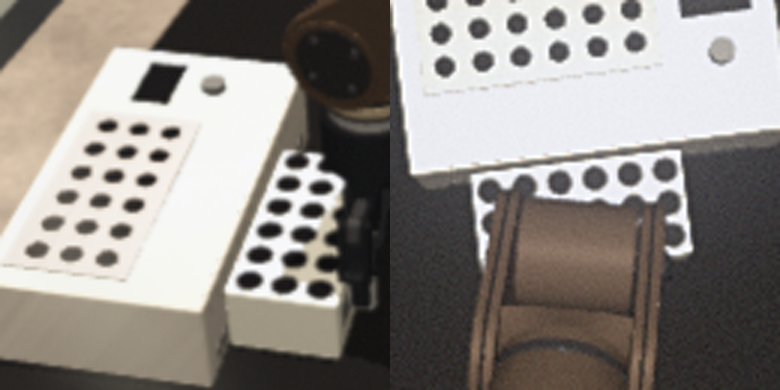

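The rack seems to be touching, with the edges nearly parallel. There may be a small gap at the near (+y) end, so I'll back off and check it without the arm in the way.

Request:
move_arm --plan '[-5,0,0,0,0,0,85,-30,0,0,0,0,0,85,-40,0,0,0,0,0,85,-40,0,0,0,0,0,85,-30,0,0,0,0,0,85,0,0,40,0,0,0,85,0,0,0,0,0,0,85]'

```text
time: 9.4
eef_pos: [0.4817, 0.0251, 0.0566]
tcp_rot: [0.999, 0.045, 0.005, 0.001]
contact_force: [1.1, 0.6, 1.1]
opening: 0.994
finger_force: 0.0
```

Run:
```python
from h import *
s=look('side','s6.png');t=look('top','t6.png')
im=np.hstack([cv2.resize(c['color'][a:b,x0:x1,::-1],(390,390),interpolation=2) for c,a,b,x0,x1 in((s,150,280,145,275),(t,100,230,195,325))])
cv2.imwrite('pics/c6.png',im)
m=(t['color'].min(2)>165).astype(np.uint8)*255;m[:,:185]=0;m[:,330:]=0;m[230:]=0
for k in cv2.findContours(m,0,2)[0]:
    if cv2.contourArea(k)<800: continue
    r=cv2.minAreaRect(k);z=.06 if r[0][1]>140 else .085
    P=np.array([onz(t,*p,z) for p in cv2.boxPoints(r)]);print(r,P.tolist());print(np.linalg.norm(P-np.roll(P,1,0),axis=1))
```

```text
((258.35833740234375, 160.54608154296875), (34.81869125366211, 70.2215805053711), 83.2901611328125) [[0.7145, 0.1183, 0.06], [0.7302, -0.0602, 0.06], [0.6415, -0.0678, 0.06], [0.6257, 0.1098, 0.06]]
[0.08920589 0.17918912 0.089025   0.17830143]
((260.4810791015625, 104.7282485961914), (70.86412048339844, 127.52342987060547), 82.64761352539062) [[0.8892, 0.1843, 0.085], [0.9203, -0.1348, 0.085], [0.7415, -0.1509, 0.085], [0.7101, 0.1647, 0.085]]
[0.18016928 0.32061195 0.1795234  0.31715819]
```

View pics/c6.png

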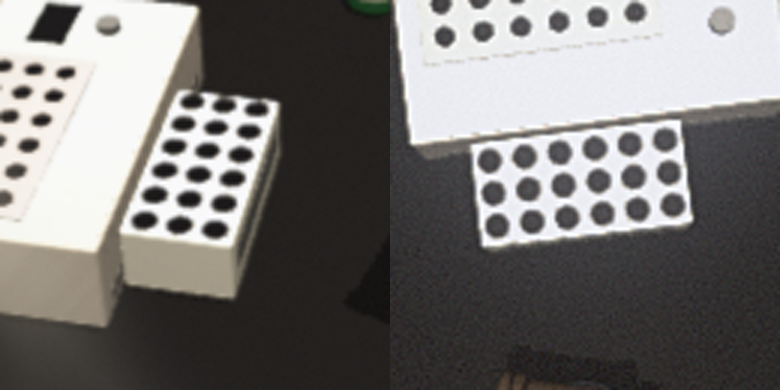

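The edges are parallel to within about 0.7°, and the gaps measure roughly 0.2 mm and 2 mm. A gentle central nudge with the fingers shut will let the heater face align the rack.

Request:
move_arm --plan '[0,-2,-16,0,0,0,0,0,-2,-16,0,0,0,0,20,0,0,0,0,0,0,25,0,0,0,0,0,0,30,0,0,0,0,0,0,30,0,0,0,0,0,0,20,0,0,0,0,0,0,5,0,0,0,0,0,0,5,0,0,0,0,0,0,2,0,0,0,0,0,0]'

```text
time: 10.5
eef_pos: [0.6148, 0.0217, 0.0195]
tcp_rot: [0.999, 0.045, -0.001, -0.0]
contact_force: [-0.0, 0.2, 1.2]
opening: -0.001
finger_force: 0.0
```

Request:
move_arm --plan '[2,0,0,0,0,0,0,1,0,0,0,0,0,0]'

```text
time: 10.7
eef_pos: [0.618, 0.0216, 0.0202]
tcp_rot: [0.999, 0.045, -0.0, -0.0]
contact_force: [-0.1, -0.4, 0.4]
opening: -0.001
finger_force: 0.0
```

Request:
move_arm --plan '[1,0,0,0,0,0,0]'

```text
time: 10.8
eef_pos: [0.6192, 0.0216, 0.0204]
tcp_rot: [0.999, 0.045, -0.0, -0.0]
contact_force: [0.0, -0.4, 0.4]
opening: -0.002
finger_force: 0.0
```

Request:
move_arm --plan '[2,0,0,0,0,0,0,1,0,0,0,0,0,0]'

```text
time: 11.0
eef_pos: [0.6216, 0.0215, 0.0202]
tcp_rot: [0.999, 0.045, -0.001, -0.0]
contact_force: [-5.0, -0.6, 2.1]
opening: 0.004
finger_force: 0.0
```

Request:
move_arm --plan '[1,0,0,0,0,0,0]'

```text
time: 11.1
eef_pos: [0.6221, 0.0214, 0.0199]
tcp_rot: [0.999, 0.045, -0.002, 0.0]
contact_force: [-9.0, -1.4, 3.6]
opening: -0.001
finger_force: 0.0
```

Request:
move_arm --plan '[1,0,0,0,0,0,0]'

```text
time: 11.2
eef_pos: [0.622, 0.0215, 0.0196]
tcp_rot: [0.999, 0.045, -0.004, -0.0]
contact_force: [-9.6, -1.3, 3.7]
opening: -0.002
finger_force: 0.0
```

The push stopped firm at about 9 N, well above sliding friction. I'll back off and check.

Request:
move_arm --plan '[-5,0,0,0,0,0,0,-30,0,0,0,0,0,0,-40,0,0,0,0,0,0,-40,0,0,0,0,0,0,-30,0,0,0,0,0,0,0,0,40,0,0,0,0,0,0,40,0,0,0,0,0,0,0,0,0,0,0]'

```text
time: 12.0
eef_pos: [0.4844, 0.0209, 0.1067]
tcp_rot: [0.999, 0.045, 0.007, 0.001]
contact_force: [1.6, -0.9, 1.0]
opening: -0.002
finger_force: 0.0
```

Run:
```python
from h import *
t=look('top','t7.png')
m=(t['color'].min(2)>165).astype(np.uint8)*255;m[:,:185]=0;m[:,330:]=0;m[230:]=0
for k in cv2.findContours(m,0,2)[0]:
    if cv2.contourArea(k)<800: continue
    r=cv2.minAreaRect(k);z=.06 if r[0][1]>140 else .085
    P=np.array([onz(t,*p,z) for p in cv2.boxPoints(r)]);print(r,P.tolist())
```

```text
((258.4768981933594, 160.3153839111328), (34.7297248840332, 70.0796127319336), 82.87498474121094) [[0.7143, 0.118, 0.06], [0.7313, -0.06, 0.06], [0.6429, -0.0682, 0.06], [0.6258, 0.109, 0.06]]
((260.4652099609375, 104.73029327392578), (70.86412048339844, 127.4914321899414), 82.64761352539062) [[0.8892, 0.1843, 0.085], [0.9203, -0.1347, 0.085], [0.7415, -0.1509, 0.085], [0.7101, 0.1647, 0.085]]
((258.8045654296875, 54.96376419067383), (19.187044143676758, 86.1334457397461), 88.40885925292969) [[0.9676, 0.1252, 0.085], [0.9661, -0.0922, 0.085], [0.9167, -0.0919, 0.085], [0.918, 0.1248, 0.085]]
```

Both ends now measure within about 1 mm of the heater's front and the arm is clear, so I'm handing it in.

```bash
python3 -c "
from plant import order
print(order.sign_off())"
```

```text
the job is handed in; nothing more can be done
None
```

I tipped the rack flat with its holes up and pushed it against the heater front (both ends within about 1 mm by the top camera), then backed the arm clear and handed the job in after about 12 s; the hand-in returned no verdict.

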